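Lift the lid off the spice box and stand it in the rack

ROBOT

A 7-joint arm with a two-finger parallel gripper is mounted at the origin on the work surface. World frame = base frame: x ahead of the robot, y to its left, z up, the work surface at z = 0. Lengths are in m, angles in degrees, forces in N, time in s.
With the tool pointing down it reaches from about 0.425 to 0.825 m from the base axis. Payload 3.6 kg.
Tool frame: the origin (TCP) lies between the finger pads; the fingertips stand 8 mm ahead of it and the grasp point (between the pads) lies 11 mm behind it; z points along the fingers, y is the direction in which the jaws open and shut (so a half turn about z gives the same grasp; the last joint's range is limited). The gripper opens to 93 mm and grips with 3 to 60 N. Pads are 15 mm wide; open, the fingers measure 128 mm over their backs; the gripper's body (75 mm by 188 mm) begins 65 mm behind the grasp point.
Start: joints at [63.34, 35.231, -0.722, 81.555, 0.464, 63.22, -2.315], TCP at [0.276, -0.588, 0.227] pointing down, gripper open.
Joint ranges: [-178.69, 178.69], [-17.37, 117.87], [-77.05, 75.6], [15.02, 138.74], [-78.02, 258.01], [0.78, 113.62], [-162.83, 162.83]. Speed limits (degrees/s): [159.86, 159.86, 180, 180, 180, 180, 180].

INTERFACE

Orientations are given as a 3x3 rotation matrix whose columns are the frame's x, y, z axes.
In Python, from bench import ctrl gives the robot as it stands. The module is installed in compiled form; this text tells all that it offers.
- The arm moves only by the tool apply_moves, never from a script. Its argument "increments" is one flat list of numbers, 4 for each row, row after row: the shift along the tool's x, y, z in m, then the turn about the tool's z in degrees. A call has 1 to 12 rows; each row shifts and turns the commanded pose from where the row before left it, along the tool's axes as they then stand; what a row does not reach is not made up. A row lasts 1/12 s, in which the tool goes at most 41.7 mm and 7.16 degrees, less where a joint would pass 70% of its speed; a pose out of reach is approached as far as the arm can. A call is refused whole if a number of a shift passes 0.0417 or a number of a turn 7.16, either way. A call with a gripper value outside its range is refused whole. "hand" is the closure in counts, from 0 (fully open) to 255 (shut), set as the call begins (left out, the last holds). The fingers move at their own pace and stop on an object; the grip force is fixed at half the most. Time passes only in rows, so rows that do not move let the fingers close. It gives the time, the measured TCP pose, the force and the opening at its end, in the units of the state.
- ctrl.get_state(): the state, without advancing time (a new reading comes with each control period).
- ctrl.snapshot(name): name is "scene" or "top"; returns the picture (420x560x3 uint8, blue, green, red); there is no depth.
- ctrl.get_calibration(name): a dict with "vertical_fov" (degrees; the focal length in pixels is half the picture's height over the tangent of half this angle, whatever the lens; pixels are square), "cx", "cy" (the principal point, pixels), "rvec" (rotation vector, rad) and "tvec" (3), from world to camera coordinates, as OpenCV has them. Camera axes: x right, y down, z forward; pixel columns grow to the right and rows downward; lengths in m; the calibration is good to about 2 mm. A picture is of the moment at which its call begins. get_calibration takes no time and is no camera call.
- ctrl.finish_job(): hands the job in, once; it reports no verdict.
Trained networks look in the newest picture that a camera, given by its name, has taken for a name from the list of things; names that differ only in an ending like _2 or _b are one class to them, and where a whole thing is asked for, a point or a joint stands for the part that bears it (a point fixed in the world has none). Each returns a list of dicts, best first, with "score" (0 to 1); they miss things now and then, are a little off and sometimes report something else, mostly with a low value. They report only what shows in the picture. A call takes as long as a camera call. They do not tell look-alikes from the thing itself.
- ctrl.look_for(camera, query): "extent" ([left, top, right, bottom] in pixels, round what is visible of it).
- ctrl.landmark_of(camera, query): "location" ([row, column] in pixels: a listed point, or the origin of a listed thing).
The state is a dict: "clock": time; "joints": joint angles; "joint_velocities": joint speeds; "joint_torque": joint torques, N m; "ee_pos": TCP position; "orientation": TCP orientation; "wrist_force": force on the tool from outside, world axes, zero at the start; "wrist_torque": the same for the moment, N m; "finger_gap": finger opening in m.
Only numpy, scipy, OpenCV 4.12 (cv2) and the standard library are available. Lean on these libraries where they do the work, as an engineer would, in place of code of your own. Each camera call takes 0.05 s, during which the arm holds its last target. There are 200 camera calls.

TASK

Take the steel spice box's lid by the wire loop at its front, raise it until it stands upright on its hinges, then lift it straight up off the hinges. Lower it, upright with the loop on top, into the slot of the wooden dowel rack, in the middle along the rack's length, and let go only when its lower edge is down on the rack's board.

Things in the scene. Friction and masses are not known exactly. Their poses are not given: they have to be found in the camera images.
- lid_bar (a point): Grip here: middle of the front bar (round rod, 10 thick, 84 long) of the wire loop in the plane of the loose steel lid (110 x 150 x 4 mm, 0.25 kg, shut at start). 45 mm free behind the bar to the lid edge, 74 between loop sides, 85 of air below; open fingers 30 to 40 only. The bar turns in the grip. Lid axes: x from loop to hinge (points down when upright), y along bar, z out of the top.
- lid_tail (a point): Middle of the lid's two hinge pins, 173 mm from lid_bar along the lid's x; same axes. The pins are flat blades, 4 mm thick and 16 mm along x, spanning 156 mm of y in all; the lid ends 8 mm past this point, so it stands with this point 8 mm above its support.
- box_hinge (a point): Hinge axis of the fixed steel box (110 x 150, 70 high, on a still turntable 18 high), mid-width, 13 mm behind its back and 2 above its rim; lid_tail starts here. x from loop side to hinge side, y along hinge, z up. Pins sit in cups 20 mm wide, floor 10 below, lips to 17 above, with a 12 mm mouth upwards that passes them only near upright. The lid does not stay up alone.
- rack_slot (a point): Slot middle, on top of the board (90 x 200, 12 thick) of the fixed wooden rack. Two rows of three dowels (10 thick, 80 high; x = -17 and 17, y = -55, 0, 55 mm) leave a slot 24 mm wide along y; z is up. The lid stands in it with its width along y, facing either way; let go, it leans on the dowels by up to 15 degrees.
There are look-alikes about, which are no part of the job. Of the things like the part that bears lid_bar, leave any that is pink; of the rest the larger one is meant.

How it is judged:
By the outcome, as a careful person would: the job done as asked, in the order asked, and still so for the second after the job is handed in, with the robot touching nothing.
It also fails if it takes over 58 s, if anything falls off the work surface, if the arm or the gripper's body presses on something with over 40 N, if the wrist force passes 120 N, or if a joint passes its speed limit or range.

## Working session

There is one attempt and no reset: what is moved stays moved. The work goes in short steps, Python scripts to look and compute and a tool call to move; the robot and the scene stay as the last step left them, time stands still between calls to the robot, and variables do not carry over. Pictures are saved under pics/ and viewed, about 8 in all and at most 12, crops included, and the job is handed in when it is done.

Besides the shell and the picture viewer there is one more tool, called after ">>>" in YAML: its name, and indented under it one key for each argument. apply_moves: Moves the arm, as the interface text tells. Its arguments: {"type":"object","properties":{"increments":{"type":"array"},"hand":{"type":"number"}},"required":["increments"]}

```bash
mkdir -p pics
cat > h.py <<'E'
import numpy as np, cv2
from bench import ctrl
def cal(n):
    c=ctrl.get_calibration(n); f=210/np.tan(np.radians(c["vertical_fov"])/2)
    K=np.array([[f,0,c["cx"]],[0,f,c["cy"]],[0,0,1.]])
    R=cv2.Rodrigues(np.array(c["rvec"],float))[0]; t=np.array(c["tvec"],float).ravel()
    return K,R,t
def ray(n,rc):
    K,R,t=cal(n); d=R.T@np.linalg.inv(K)@np.array([rc[1],rc[0],1.]); return -R.T@t,d/np.linalg.norm(d)
def onz(n,rc,z):
    o,d=ray(n,rc); return o+d*(z-o[2])/d[2]
def tri(rc1,rc2,a="scene",b="top"):
    o1,d1=ray(a,rc1);o2,d2=ray(b,rc2)
    s=np.linalg.lstsq(np.c_[d1,-d2],o2-o1,rcond=None)[0]
    p,q=o1+d1*s[0],o2+d2*s[1]; return (p+q)/2,np.linalg.norm(p-q)
def proj(n,P):
    K,R,t=cal(n); q=K@(R@np.asarray(P)+t); return (q[:2]/q[2])[::-1]
E
python3 - <<'E'
from h import *
np.set_printoptions(precision=3,suppress=True)
ims=[]
for n in("scene","top"):
    im=ctrl.snapshot(n);ims.append(im);cv2.imwrite(f"pics/{n}0.png",im)
    c=ctrl.get_calibration(n);print(n,c, -cal(n)[1].T@cal(n)[2])
    for q in("lid_bar","lid_tail","box_hinge","rack_slot"):
        print(n,q,[(round(d["score"],2),np.round(d["location"],1)) for d in ctrl.landmark_of(n,q)][:5])
    print("ext",[(round(d["score"],2),np.round(d["extent"])) for d in ctrl.look_for(n,"lid_bar")][:5])
cv2.imwrite("pics/a.png",cv2.resize(ims[0],(800,600)))
print(ctrl.get_state()["orientation"],ctrl.get_state()["finger_gap"])
E
```

```text
scene {'vertical_fov': 50.498545993536595, 'cx': 273.3277672906562, 'cy': 204.4401813297797, 'rvec': array([ 1.595,  1.58 , -0.885]), 'tvec': array([ 0.008, -0.145,  1.646])} [ 1.489 -0.042  0.717]
scene lid_bar [(0.89, array([184.8, 381.8])), (0.85, array([212. , 289.1])), (0.61, array([224.5, 208.3]))]
scene lid_tail [(0.72, array([207.4, 195.2])), (0.59, array([206.1, 346.6]))]
scene box_hinge [(0.77, array([248.5, 273.6]))]
scene rack_slot [(0.97, array([251.6, 143.1]))]
ext [(0.93, array([330., 180., 390., 218.])), (0.8, array([248., 209., 314., 260.])), (0.7, array([181., 204., 222., 229.]))]
top {'vertical_fov': 52.1259561645858, 'cx': 284.7276516034748, 'cy': 207.6298539065894, 'rvec': array([ 2.187, -2.163,  0.075]), 'tvec': array([-0.008,  0.475,  0.952])} [ 0.397 -0.015  0.987]
top lid_bar [(0.98, array([236.4, 369.7])), (0.82, array([344.6, 126.5])), (0.72, array([203.5, 266. ]))]
top lid_tail [(0.97, array([291.9, 394.6])), (0.94, array([287.4, 179.8])), (0.77, array([124.8, 295.9]))]
top box_hinge []
top rack_slot [(0.62, array([176.1, 442.1]))]
ext [(0.79, array([241., 111., 328., 210.])), (0.61, array([359., 231., 420., 305.])), (0.59, array([109., 263., 211., 361.]))]
[[ 0.905  0.425  0.   ]
 [ 0.425 -0.905  0.   ]
 [ 0.    -0.    -1.   ]] 0.09352384578402709
```

View pics/scene0.png

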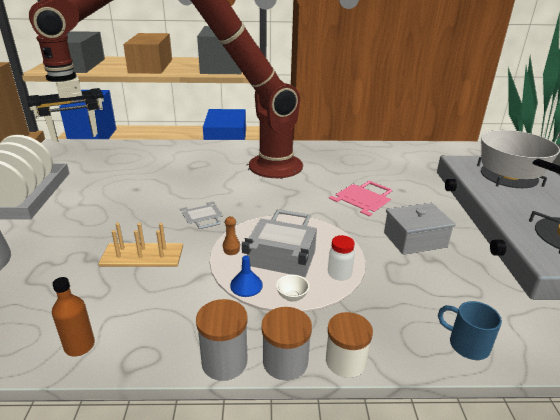

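View pics/top0.png

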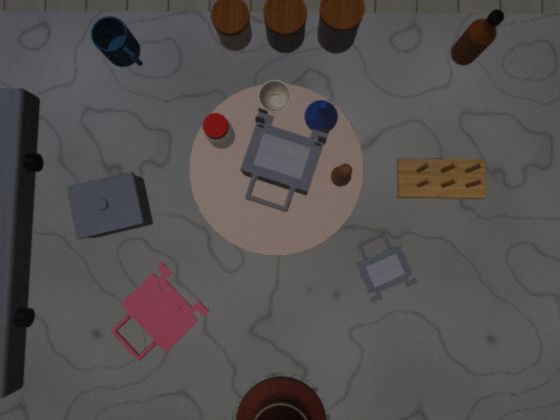

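Candidates of the lid class (top view, row,col): the pink one near (310,160) is excluded. The small grey one near (270,385) is smaller. The grey one on the box has its bar at (203,266) and tail at (125,296); it is the larger non-pink one and sits shut on the box, so it fits. I'll confirm that in a crop and measure.

Run:
```python
from h import *
np.set_printoptions(precision=4,suppress=True)
b=onz("top",(203.5,266),.09);t=onz("top",(124.8,295.9),.09)
print("top bar",b,"tail",t,np.linalg.norm(t-b),np.degrees(np.arctan2(*(t-b)[1::-1])))
b2=onz("scene",(212,289.1),.09);h2=onz("scene",(248.5,273.6),.09);print("scene",b2,h2)
print(tri((212,289.1),(203.5,266)),tri((248.5,273.6),(124.8,295.9)))
print("rack",onz("top",(176.1,442.1),.012),onz("scene",(251.6,143.1),.012))
for n,p in(("small tail-bar",((236.4,369.7),(291.9,394.6))),("pink",((344.6,126.5),(287.4,179.8)))):
    print(n,np.linalg.norm(onz("top",p[0],.002)-onz("top",p[1],.002)))
im=cv2.imread("pics/top0.png"); im2=cv2.imread("pics/scene0.png")
a=cv2.resize(im[80:240,230:500],None,fx=2.95,fy=2.95,interpolation=3)[:330*2]
c=cv2.resize(im[85:225,225:500],None,fx=2.9,fy=2.1*1.38,interpolation=3)
c=np.clip(c.astype(float)*1.5,0,255).astype(np.uint8)
print(c.shape)
cv2.imwrite("pics/crop0.png",c[:600,:800])
```

```text
top bar [0.4772 0.0354 0.09  ] tail [ 0.646  -0.0258  0.09  ] 0.1795376531116841 -19.91963030464908
scene [0.4746 0.0253 0.09  ] [ 0.6386 -0.019   0.09  ]
(array([0.4769, 0.0302, 0.0916]), np.float64(0.010097705000806761)) (array([ 0.6448, -0.0225,  0.0947]), np.float64(0.006554162246492471))
rack [ 0.5512 -0.3615  0.012 ] [ 0.5468 -0.3573  0.012 ]
small tail-bar 0.13633704172246766
pink 0.17360023856867224
(406, 798, 3)
```

View pics/crop0.png

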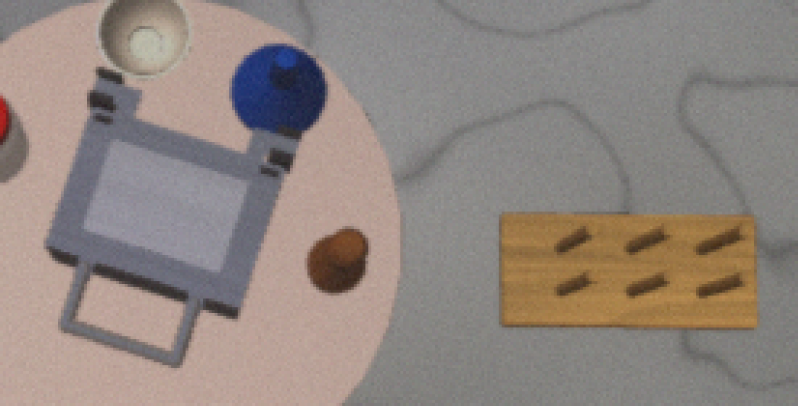

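The crop confirms the meant lid. Its loop bar runs from (65,325) to (182,360), its hinge cups are near (100,98) and (278,155), and its axis is turned about 17°. The rack board spans x 500–756 and y 213–327, and is square to the picture. Now the refined numbers and the approach.

Run:
```python
from h import *
np.set_printoptions(precision=4,suppress=True)
u=lambda x,y:(85+(y+.5)/2.9-.5,225+(x+.5)/2.9-.5)
B=[onz("top",u(*p),.09) for p in((65,325),(182,360))]
H=[onz("top",u(*p),.095) for p in((100,98),(278,155))]
R=[onz("top",u(*p),.012) for p in((500,213),(755,213),(757,327),(500,327))]
b=sum(B)/2;t=sum(H)/2
print("bar",b,"tail",t,np.linalg.norm((t-b)[:2]))
for v in(B[0]-B[1],H[0]-H[1]): print(np.degrees(np.arctan2(-v[0],v[1])),np.linalg.norm(v))
print(np.degrees(np.arctan2(*(t-b)[1::-1])))
print("rack",sum(R)/4,R)
s=ctrl.get_state();print(s["ee_pos"],s["clock"],s["orientation"])
```

```text
bar [0.4788 0.0328 0.09  ] tail [ 0.637  -0.0128  0.095 ] 0.1647042850657642
-16.100807404121724 0.08854120983527666
-17.57158428117367 0.13662623671919769
-16.09025247508714
rack [ 0.5474 -0.3593  0.012 ] [array([ 0.5918, -0.2594,  0.012 ]), array([ 0.5936, -0.46  ,  0.012 ]), array([ 0.5032, -0.4592,  0.012 ]), array([ 0.5012, -0.2586,  0.012 ])]
[ 0.2762 -0.5884  0.2266] 0.6 [[ 0.9053  0.4249  0.    ]
 [ 0.4249 -0.9053  0.0001]
 [ 0.     -0.0001 -1.    ]]
```

>>> apply_moves:
  increments: [0, 0, 0, -6, 0, 0, 0, -6, 0, 0, 0, -6, 0, 0, 0, -6, 0, 0, 0, -6, 0, 0, 0, -6, 0, 0, 0, -6, 0, 0, 0, -6]
  hand: 159

```text
clock: 1.27
ee_pos: [0.276, -0.5884, 0.2267]
orientation: [[0.285, 0.958, -0.0], [0.958, -0.285, -0.0], [-0.0, -0.0, -1.0]]
wrist_force: [-0.1, -0.1, -0.4]
finger_gap: 0.0442
```

>>> apply_moves:
  increments: [0.036, 0, 0, 0, 0.036, 0, 0, 0, 0.036, 0, 0, 0, 0.036, 0, 0, 0, 0.036, 0, 0, 0, 0.036, 0, 0, 0, 0.036, 0, 0, 0, 0.036, 0, 0, 0, 0.036, 0, 0, 0]

```text
clock: 2.02
ee_pos: [0.3704, -0.2768, 0.227]
orientation: [[0.29, 0.957, 0.001], [0.957, -0.29, -0.001], [-0.0, 0.001, -1.0]]
wrist_force: [0.3, 0.3, -1.0]
finger_gap: 0.0348
```

>>> apply_moves:
  increments: [0.036, 0, 0, 0, 0.036, 0, 0, 0, 0.036, 0, 0, 0, 0.036, 0, 0, 0, 0.036, 0, 0, 0, 0.036, 0, 0, 0, 0.036, 0, 0, 0, 0.036, 0, 0, 0, 0.036, 0, 0, 0, 0, 0.012, 0, 0, 0, 0, 0, 0, 0, 0, 0, 0]

```text
clock: 3.02
ee_pos: [0.4755, 0.0276, 0.2265]
orientation: [[0.291, 0.957, -0.001], [0.957, -0.291, -0.001], [-0.001, -0.0, -1.0]]
wrist_force: [-0.6, -0.6, -0.3]
finger_gap: 0.0352
```

>>> apply_moves:
  increments: [0.004, 0.001, 0.026, 0, 0, 0, 0.027, 0, 0, 0, 0.027, 0, 0, 0, 0.027, 0, 0, 0, 0, 0, 0, 0, 0, 0]

```text
clock: 3.52
ee_pos: [0.4764, 0.0302, 0.1192]
orientation: [[0.292, 0.956, -0.003], [0.956, -0.292, -0.001], [-0.002, -0.003, -1.0]]
wrist_force: [0.1, -0.1, 0.8]
finger_gap: 0.0349
```

Run:
```python
from h import *
np.set_printoptions(precision=4,suppress=True)
a=ctrl.snapshot("scene");b=ctrl.snapshot("top")
A=cv2.resize(a[130:290,220:360],(560,640),interpolation=3)[:600]
s=ctrl.get_state();p=np.array(s["ee_pos"]);print(p)
print(proj("scene",p+[0,0,-.008])*1,proj("top",p+[0,0,-.008]))
print([(round(d["score"],2),np.round(d["location"],1)) for d in ctrl.landmark_of("scene","lid_bar")])
print([(round(d["score"],2),np.round(d["location"],1)) for d in ctrl.landmark_of("top","lid_bar")])
B=cv2.resize(b[150:240,220:320],(400,360),interpolation=3)
B=np.clip(B*1.6,0,255).astype(np.uint8)
o=np.zeros((560,800,3),np.uint8);o[:,:400]=cv2.resize(a[140:266,220:310],(400,560),interpolation=3);o[:360,400:]=B
cv2.imwrite("pics/c1.png",o)
```

```text
[0.4784 0.0311 0.121 ]
[205.3612 291.6374] [201.9173 267.4599]
[(0.94, array([222.3, 209. ])), (0.82, array([185.6, 380.5])), (0.66, array([212. , 293.8]))]
[(0.77, array([345.2, 123.6]))]
```

View pics/c1.png

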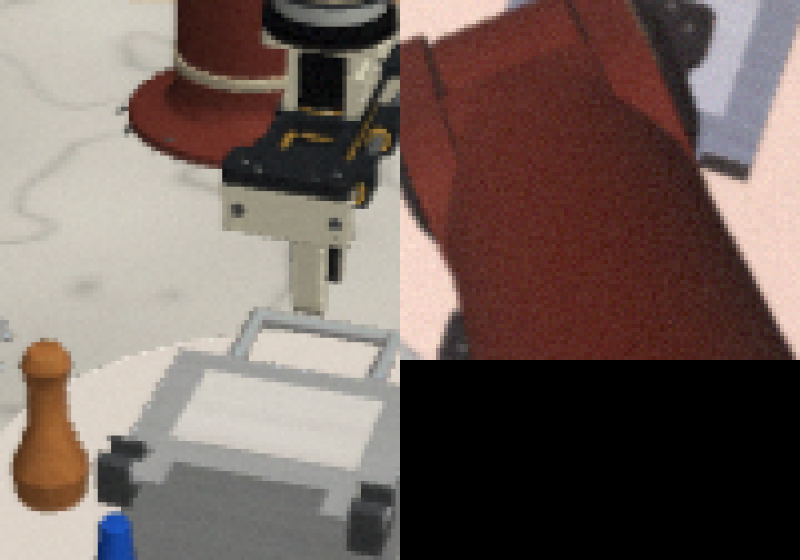

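The picture shows the fingers just above the bar, which runs from (258,315) to (395,338) in the crop; the grip centre is about 4 mm short of its middle. I'll descend, close and check.

>>> apply_moves:
  increments: [0.004, 0, 0.01, 0, 0, 0, 0.01, 0, 0, 0, 0.01, 0, 0, 0, 0.01, 0, 0, 0, 0, 0, 0, 0, 0, 0]

```text
clock: 4.22
ee_pos: [0.4788, 0.036, 0.0796]
orientation: [[0.29, 0.957, -0.0], [0.957, -0.29, 0.0], [0.0, -0.0, -1.0]]
wrist_force: [-0.3, -0.3, -0.3]
finger_gap: 0.035
```

>>> apply_moves:
  increments: [0, 0, 0, 0, 0, 0, 0, 0, 0, 0, 0, 0, 0, 0, 0, 0, 0, 0, 0, 0, 0, 0, 0, 0, 0, 0, 0, 0, 0, 0, 0, 0]
  hand: 255

```text
clock: 4.88
ee_pos: [0.4793, 0.0357, 0.08]
orientation: [[0.29, 0.957, 0.001], [0.957, -0.29, 0.0], [0.0, 0.001, -1.0]]
wrist_force: [1.0, -0.4, 2.2]
finger_gap: 0.0094
```

Run:
```python
import numpy as np
a=np.radians(np.arange(0,91,3));y=.173*(1-np.cos(a));z=-.173*np.sin(a)
for i in range(3): print(", ".join(f"0, {dy:.4f}, {dz:.4f}, 0" for dy,dz in zip(np.diff(y)[10*i:10*i+10],np.diff(z)[10*i:10*i+10])))
```

```text
0, 0.0002, -0.0091, 0, 0, 0.0007, -0.0090, 0, 0, 0.0012, -0.0090, 0, 0, 0.0017, -0.0089, 0, 0, 0.0021, -0.0088, 0, 0, 0.0026, -0.0087, 0, 0, 0.0030, -0.0085, 0, 0, 0.0035, -0.0084, 0, 0, 0.0039, -0.0082, 0, 0, 0.0043, -0.0080, 0
0, 0.0047, -0.0077, 0, 0, 0.0051, -0.0075, 0, 0, 0.0055, -0.0072, 0, 0, 0.0059, -0.0069, 0, 0, 0.0062, -0.0066, 0, 0, 0.0066, -0.0062, 0, 0, 0.0069, -0.0059, 0, 0, 0.0072, -0.0055, 0, 0, 0.0075, -0.0051, 0, 0, 0.0077, -0.0047, 0
0, 0.0080, -0.0043, 0, 0, 0.0082, -0.0039, 0, 0, 0.0084, -0.0035, 0, 0, 0.0085, -0.0030, 0, 0, 0.0087, -0.0026, 0, 0, 0.0088, -0.0021, 0, 0, 0.0089, -0.0017, 0, 0, 0.0090, -0.0012, 0, 0, 0.0090, -0.0007, 0, 0, 0.0091, -0.0002, 0
```

>>> apply_moves:
  increments: [0, 0.0002, -0.0091, 0, 0, 0.0007, -0.009, 0, 0, 0.0012, -0.009, 0, 0, 0.0017, -0.0089, 0, 0, 0.0021, -0.0088, 0, 0, 0.0026, -0.0087, 0, 0, 0.003, -0.0085, 0, 0, 0.0035, -0.0084, 0, 0, 0.0039, -0.0082, 0, 0, 0.0043, -0.008, 0, 0, 0, 0, 0, 0, 0, 0, 0]

```text
clock: 5.88
ee_pos: [0.5014, 0.0289, 0.1668]
orientation: [[0.29, 0.957, 0.002], [0.957, -0.29, 0.0], [0.001, 0.001, -1.0]]
wrist_force: [0.8, -0.3, -3.4]
finger_gap: 0.0089
```

>>> apply_moves:
  increments: [0, 0.0047, -0.0077, 0, 0, 0.0051, -0.0075, 0, 0, 0.0055, -0.0072, 0, 0, 0.0059, -0.0069, 0, 0, 0.0062, -0.0066, 0, 0, 0.0066, -0.0062, 0, 0, 0.0069, -0.0059, 0, 0, 0.0072, -0.0055, 0, 0, 0.0075, -0.0051, 0, 0, 0.0077, -0.0047, 0, 0, 0, 0, 0, 0, 0, 0, 0]

```text
clock: 6.88
ee_pos: [0.562, 0.0104, 0.2297]
orientation: [[0.29, 0.957, 0.0], [0.957, -0.29, 0.0], [0.0, 0.0, -1.0]]
wrist_force: [-0.3, 0.8, -2.8]
finger_gap: 0.0086
```

>>> apply_moves:
  increments: [0, 0.008, -0.0043, 0, 0, 0.0082, -0.0039, 0, 0, 0.0084, -0.0035, 0, 0, 0.0085, -0.003, 0, 0, 0.0087, -0.0026, 0, 0, 0.0088, -0.0021, 0, 0, 0.0089, -0.0017, 0, 0, 0.009, -0.0012, 0, 0, 0.009, -0.0007, 0, 0, 0.0091, -0.0002, 0, 0, 0, 0, 0, 0, 0, 0, 0]

```text
clock: 7.88
ee_pos: [0.6453, -0.015, 0.2543]
orientation: [[0.29, 0.957, 0.003], [0.957, -0.29, -0.001], [0.0, 0.003, -1.0]]
wrist_force: [-1.4, -1.6, 6.0]
finger_gap: 0.0091
```

Run:
```python
from h import *
np.set_printoptions(precision=4,suppress=True)
a=ctrl.snapshot("scene");b=ctrl.snapshot("top")
s=ctrl.get_state();p=np.array(s["ee_pos"]);print(p,s["wrist_force"],s["wrist_torque"])
for q in("lid_bar","lid_tail","box_hinge"): print(q,[(round(d["score"],2),np.round(d["location"],1)) for d in ctrl.landmark_of("scene",q)])
g=p+[0,0,.011];print(proj("scene",g),proj("scene",g-[0,0,.173]))
cv2.imwrite("pics/c2.png",cv2.resize(a[110:290,200:380],(600,600),interpolation=3))
```

```text
[ 0.6448 -0.0148  0.2543] [-0.6535 -1.3784  5.1103] [-0.2488  0.2045 -0.0599]
lid_bar [(0.76, array([186.1, 379.7])), (0.72, array([188.8, 277.3])), (0.7, array([221., 210.]))]
lid_tail [(0.83, array([204.3, 349.4])), (0.82, array([206.4, 192.8])), (0.77, array([251.1, 276.8]))]
box_hinge [(0.59, array([248.2, 273.7]))]
[184.2375 276.687 ] [249.3044 275.4388]
```

View pics/c2.png

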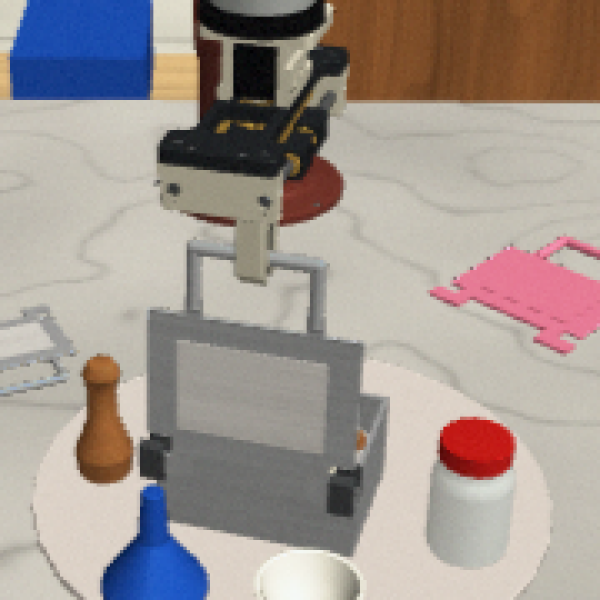

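The lid stands upright and is gripped near the bar's middle (fingers at (252,265), bar from (190,245) to (325,265)), with its pins in the cups. Next I lift slowly.

>>> apply_moves:
  increments: [0, 0, -0.003, 0, 0, 0, -0.003, 0, 0, 0, -0.003, 0, 0, 0, -0.003, 0, 0, 0, -0.003, 0, 0, 0, -0.003, 0, 0, 0, 0, 0]

```text
clock: 8.72
ee_pos: [0.6446, -0.0143, 0.2714]
orientation: [[0.29, 0.957, 0.001], [0.957, -0.29, 0.0], [0.001, 0.0, -1.0]]
wrist_force: [-0.5, -0.1, -1.4]
finger_gap: 0.0086
```

>>> apply_moves:
  increments: [0, 0, -0.004, 0, 0, 0, -0.004, 0, 0, 0, -0.004, 0, 0, 0, -0.004, 0, 0, 0, -0.004, 0, 0, 0, -0.006, 0, 0, 0, -0.008, 0, 0, 0, -0.008, 0, 0, 0, -0.008, 0, 0, 0, -0.008, 0, 0, 0, 0, 0, 0, 0, 0, 0]

```text
clock: 9.72
ee_pos: [0.6448, -0.0144, 0.3296]
orientation: [[0.29, 0.957, 0.001], [0.957, -0.29, 0.0], [0.001, 0.001, -1.0]]
wrist_force: [0.2, -0.0, -2.7]
finger_gap: 0.0093
```

Run:
```python
from h import *
np.set_printoptions(precision=4,suppress=True)
a=ctrl.snapshot("scene")
s=ctrl.get_state();p=np.array(s["ee_pos"]);print(p,s["wrist_force"])
for q in("lid_bar","lid_tail"): print(q,[(round(d["score"],2),np.round(d["location"],1)) for d in ctrl.landmark_of("scene",q)])
g=p+[0,0,.011];print(proj("scene",g),proj("scene",g-[0,0,.173]))
cv2.imwrite("pics/c3.png",cv2.resize(a[90:290,80:380],(800,534),interpolation=3))
```

```text
[ 0.6444 -0.0145  0.3288] [-0.0453 -0.9346 -2.5682]
lid_bar [(0.7, array([185.6, 377.7])), (0.66, array([152.2, 276.7])), (0.66, array([223.2, 209.5]))]
lid_tail [(0.92, array([203.9, 347.5])), (0.91, array([226.1, 272.4])), (0.74, array([207. , 194.6]))]
[152.2528 277.4621] [222.5685 276.099 ]
```

View pics/c3.png

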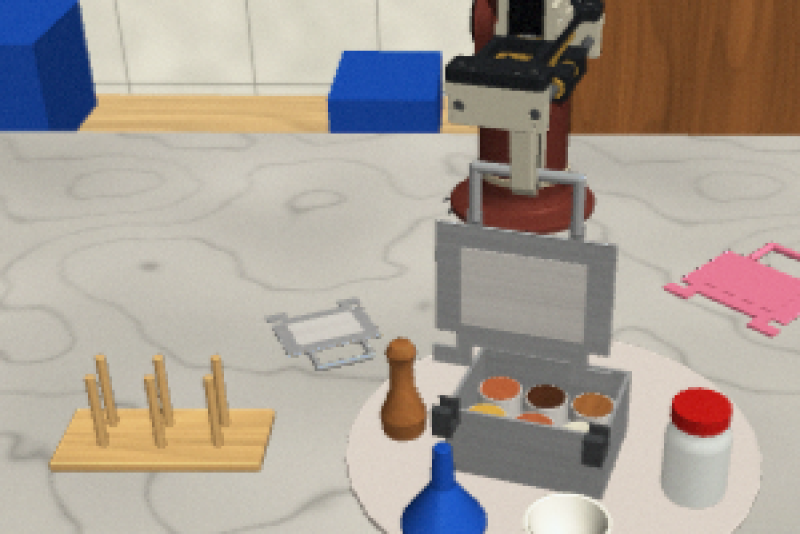

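Lid is free of the cups and hangs upright (bar (470,165)–(585,178), lower edge near row 350 in the crop). Next I rise a little, turn 17.4° and carry it to the rack.

>>> apply_moves:
  increments: [0, 0, -0.005, -2.9, 0, 0, -0.005, -2.9, 0, 0, -0.005, -2.9, 0, 0, -0.005, -2.9, 0, 0, -0.005, -2.9, 0, 0, 0, -2.9, -0.005, -0.0015, 0, 0, -0.01, -0.003, 0, 0, -0.015, -0.004, 0, 0, -0.02, -0.0055, 0, 0, -0.02, -0.0055, 0, 0, -0.02, -0.0055, 0, 0]

```text
clock: 10.87
ee_pos: [0.6194, -0.1072, 0.3532]
orientation: [[-0.007, 1.0, -0.001], [1.0, 0.007, -0.001], [-0.001, -0.001, -1.0]]
wrist_force: [0.3, -0.3, -3.1]
finger_gap: 0.0091
```

>>> apply_moves:
  increments: [-0.025, -0.007, 0, 0, -0.025, -0.007, 0, 0, -0.025, -0.007, 0, 0, -0.025, -0.007, 0, 0, -0.025, -0.007, 0, 0, -0.025, -0.007, 0, 0, -0.025, -0.007, 0, 0, -0.025, -0.007, 0, 0, -0.02, -0.006, 0, 0, -0.015, -0.004, 0, 0, -0.01, -0.003, 0, 0, -0.005, -0.0015, 0, 0]

```text
clock: 11.87
ee_pos: [0.551, -0.3576, 0.3532]
orientation: [[-0.006, 1.0, -0.001], [1.0, 0.006, -0.0], [-0.0, -0.001, -1.0]]
wrist_force: [-1.0, -0.6, -2.3]
finger_gap: 0.0091
```

>>> apply_moves:
  increments: [0, 0, 0, 0, 0, 0, 0, 0, 0, 0, 0, 0, 0, 0, 0, 0, 0, 0, 0, 0, 0, 0, 0, 0]

```text
clock: 12.37
ee_pos: [0.5526, -0.3546, 0.3539]
orientation: [[-0.011, 1.0, 0.0], [1.0, 0.011, 0.0], [0.0, 0.0, -1.0]]
wrist_force: [-0.4, -0.3, -2.5]
finger_gap: 0.009
```

Run:
```python
from h import *
np.set_printoptions(precision=4,suppress=True)
a=ctrl.snapshot("scene");b=ctrl.snapshot("top")
s=ctrl.get_state();p=np.array(s["ee_pos"]);print(p,s["wrist_force"],s["orientation"])
for q in("lid_bar","lid_tail","rack_slot"): print(q,[(n,round(d["score"],2),np.round(d["location"],1)) for n in("scene","top") for d in ctrl.landmark_of(n,q)])
g=p+[0,0,.011];print(proj("scene",g),proj("scene",g-[0,0,.173]))
A=cv2.resize(a[90:290,80:230],(450,600),interpolation=3)
B=np.clip(cv2.resize(b[120:240,380:500],(350,350),interpolation=3)*1.5,0,255).astype(np.uint8)
o=np.zeros((600,800,3),np.uint8);o[:,:450]=A;o[:350,450:]=B;cv2.imwrite("pics/c4.png",o)
```

```text
[ 0.5524 -0.3551  0.3538] [ 0.6295  0.8036 -2.7762] [[-0.0101  0.9999  0.0001]
 [ 0.9999  0.0101  0.0001]
 [ 0.0001  0.0001 -1.    ]]
lid_bar [('scene', 0.89, array([226.2, 209.6])), ('scene', 0.74, array([124.6, 124.3])), ('scene', 0.69, array([184.2, 380.1])), ('top', 0.91, array([238.3, 371.6])), ('top', 0.77, array([138.8, 520.6]))]
lid_tail [('scene', 0.93, array([207.2, 195.1])), ('scene', 0.79, array([206.6, 345.3])), ('scene', 0.67, array([195.5, 133.4])), ('top', 0.9, array([155.1, 473.3])), ('top', 0.9, array([294.5, 396.2])), ('top', 0.77, array([288.5, 179.8]))]
rack_slot [('scene', 0.86, array([248.9, 140.5]))]
[123.7501 121.5982] [192.5311 133.2409]
```

View pics/c4.png

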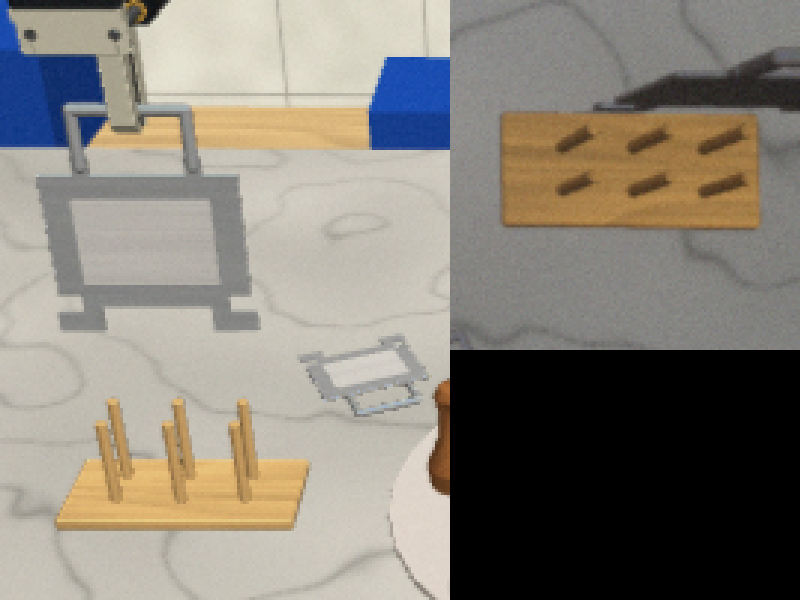

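The lid hangs above and behind the rack, square to it, with the pins' ends at (60,325) and (260,325) in the left crop. I'll work out the slot from the dowel tops and bases in both views.

Run:
```python
from h import *
np.set_printoptions(precision=4,suppress=True)
k=350/120
T=lambda x,y:(120+(y+.5)/k-.5,380+(x-450+.5)/k-.5)
S=lambda x,y:(90+(y+.5)/3-.5,80+(x+.5)/3-.5)
m=lambda n,f,pts,z:np.mean([onz(n,f(*p),z) for p in pts],0)
print("top tops",m("top",T,[(590,132),(665,132),(740,132),(590,178),(665,178),(741,178)],.092))
print("top bases",m("top",T,[(559,147),(631,147),(701,149),(559,189),(631,189),(701,191)],.012))
print("board",m("top",T,[(501,112),(758,114),(760,228),(502,226)],.012))
print("scene tops",m("scene",S,[(113,400),(178,400),(242,400),(102,423),(168,423),(234,423)],.092))
print("scene bases",m("scene",S,[(127,475),(188,475),(252,475),(116,499),(180,499),(245,499)],.012))
print("scene board",m("scene",S,[(86,460),(310,462),(294,523),(57,523)],.012))
p=np.array(ctrl.get_state()["ee_pos"])
t=[onz("scene",S(*q),p[2]+.011-.181) for q in((60,329),(260,328))];print("lid foot in scene",t,sum(t)/2)
```

```text
top tops [ 0.5457 -0.3568  0.092 ]
top bases [ 0.5479 -0.36    0.012 ]
board [ 0.547  -0.3598  0.012 ]
scene tops [ 0.5502 -0.3601  0.092 ]
scene bases [ 0.5483 -0.3617  0.012 ]
scene board [ 0.5542 -0.3582  0.012 ]
lid foot in scene [array([ 0.5713, -0.4303,  0.1837]), array([ 0.5688, -0.274 ,  0.1837])] [ 0.5701 -0.3522  0.1837]
```

Run:
```python
from h import *
np.set_printoptions(precision=1,suppress=True)
p=np.array(ctrl.get_state()["ee_pos"]);g=p+[0,0,.011]
print("bar",proj("top",g),proj("scene",g))
for a in(0,3,6): 
    f=lambda L,y:g+[L*np.sin(np.radians(a)),y,-L*np.cos(np.radians(a))]
    print(a,"tail",proj("top",f(.173,0)),proj("scene",f(.173,0)),"pin L foot top",proj("top",f(.181,.078)),"scene L,R",proj("scene",f(.181,-.078)),proj("scene",f(.181,.078)))
b=ctrl.snapshot("top")
B=np.clip(cv2.resize(b[120:180,420:560],(800,343),interpolation=3)*1.8,0,255).astype(np.uint8)
cv2.imwrite("pics/c5.png",B)
```

```text
bar [138.3 523.4] [123.8 121.4]
0 tail [160.7 473. ] [192.5 133.1] pin L foot top [161.1 429.7] scene L,R [195.3 100.9] [195.5 166.2]
3 tail [155.9 473. ] [194.3 132.1] pin L foot top [156.2 429.6] scene L,R [197.2  99.6] [197.4 165.4]
6 tail [151.1 473. ] [195.9 131.1] pin L foot top [151.1 429.7] scene L,R [198.9  98.3] [199.1 164.6]
```

View pics/c5.png

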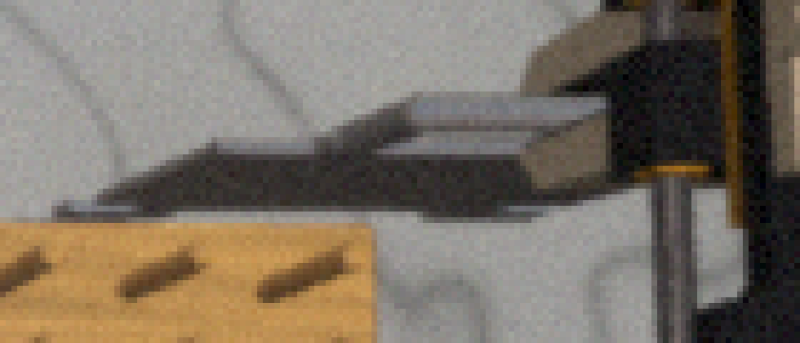

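The lid hangs with a tilt of about 3°, foot toward +x (pin end at (60,208) in the crop). I'll shift −12 mm in x and −6 mm in y so the foot is centred in the slot, then descend to just above the dowels.

>>> apply_moves:
  increments: [-0.003, -0.006, 0, 0, -0.003, -0.006, 0, 0, 0, 0, 0.008, 0, 0, 0, 0.012, 0, 0, 0, 0.012, 0, 0, 0, 0.012, 0, 0, 0, 0.012, 0, 0, 0, 0.012, 0, 0, 0, 0.01, 0, 0, 0, 0, 0, 0, 0, 0, 0, 0, 0, 0, 0]

```text
clock: 13.82
ee_pos: [0.5406, -0.3618, 0.2764]
orientation: [[-0.009, 1.0, 0.001], [1.0, 0.009, -0.001], [-0.001, 0.001, -1.0]]
wrist_force: [0.6, 1.2, -2.5]
finger_gap: 0.0087
```

Run:
```python
from h import *
np.set_printoptions(precision=3,suppress=True)
a=ctrl.snapshot("scene");b=ctrl.snapshot("top")
s=ctrl.get_state();p=np.array(s["ee_pos"]);print(p,s["wrist_force"]);g=p+[0,0,.011]
f=lambda L,y,a=np.radians(3):g+[L*np.sin(a),y,-L*np.cos(a)]
print("top tail pred",proj("top",f(.173,0)),"pinL",proj("top",f(.181,.078)),"scene tail",proj("scene",f(.173,0)))
for n in("scene","top"): print(n,[(round(d["score"],2),np.round(d["location"],1)) for d in ctrl.landmark_of(n,"lid_tail")])
A=cv2.resize(a[120:280,80:200],(450,600),interpolation=3)
B=np.clip(cv2.resize(b[140:220,390:510],(350,233),interpolation=3)*1.8,0,255).astype(np.uint8)
o=np.zeros((600,800,3),np.uint8);o[:,:450]=A;o[:233,450:]=B;cv2.imwrite("pics/c6.png",o)
```

```text
[ 0.541 -0.362  0.277] [ 0.386 -0.104 -2.921]
top tail pred [168.981 460.128] pinL [169.086 420.615] scene tail [218.98  135.363]
scene [(0.97, array([208.4, 196.7])), (0.78, array([219.6, 135.2])), (0.63, array([204., 348.]))]
top [(0.75, array([291.3, 393. ])), (0.62, array([287.4, 178.4])), (0.56, array([173. , 462.6]))]
```

View pics/c6.png

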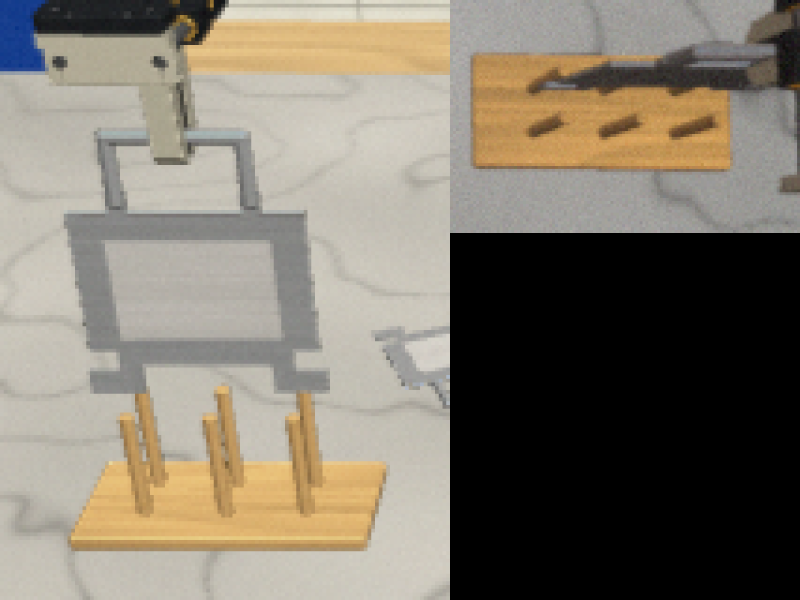

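The foot is about 15 mm above the dowel tops and between the two rows (pin end at (545,87), row tops near y=70 and y=118 in the right crop). I nudge −2 mm in x and descend in small steps.

>>> apply_moves:
  increments: [0.003, -0.002, 0.004, 0, 0, 0, 0.006, 0, 0, 0, 0.006, 0, 0, 0, 0.006, 0, 0, 0, 0.006, 0, 0, 0, 0.006, 0, 0, 0, 0.006, 0, 0, 0, 0, 0]

```text
clock: 14.68
ee_pos: [0.5374, -0.3583, 0.2338]
orientation: [[-0.01, 1.0, -0.003], [1.0, 0.01, 0.002], [0.002, -0.003, -1.0]]
wrist_force: [-1.1, 0.5, -2.5]
finger_gap: 0.0088
```

Foot is 25 mm into the slot with no contact force. On down.

>>> apply_moves:
  increments: [0, 0, 0.006, 0, 0, 0, 0.006, 0, 0, 0, 0.006, 0, 0, 0, 0.006, 0, 0, 0, 0.006, 0, 0, 0, 0.005, 0, 0, 0, 0.004, 0, 0, 0, 0.003, 0, 0, 0, 0, 0, 0, 0, 0, 0]

```text
clock: 15.52
ee_pos: [0.5383, -0.3585, 0.1937]
orientation: [[-0.009, 1.0, -0.0], [1.0, 0.009, 0.0], [0.0, -0.0, -1.0]]
wrist_force: [0.4, 0.4, -2.5]
finger_gap: 0.0089
```

>>> apply_moves:
  increments: [0, 0, 0.002, 0, 0, 0, 0.002, 0, 0, 0, 0.002, 0, 0, 0, 0.002, 0, 0, 0, 0.001, 0, 0, 0, 0.001, 0, 0, 0, 0, 0, 0, 0, 0, 0]

```text
clock: 16.18
ee_pos: [0.54, -0.3583, 0.1863]
orientation: [[-0.01, 1.0, 0.004], [1.0, 0.01, -0.001], [-0.001, 0.004, -1.0]]
wrist_force: [0.1, 0.6, 6.1]
finger_gap: 0.0091
```

>>> apply_moves:
  increments: [0, 0, 0.001, 0, 0, 0, 0.001, 0, 0, 0, 0, 0, 0, 0, 0, 0]

```text
clock: 16.52
ee_pos: [0.5413, -0.3583, 0.1863]
orientation: [[-0.01, 1.0, 0.008], [1.0, 0.01, -0.002], [-0.003, 0.008, -1.0]]
wrist_force: [-0.5, 2.9, 12.3]
finger_gap: 0.009
```

Contact: an upward push of 12 N at TCP z 0.186. Standing in the cups (floor at 0.080) the TCP was at 0.2543, so the foot is now at 0.012, the board top. One look before letting go.

Run:
```python
from h import *
a=ctrl.snapshot("scene");b=ctrl.snapshot("top")
A=cv2.resize(a[140:280,80:200],(514,600),interpolation=3)
B=np.clip(cv2.resize(b[140:230,390:490],(286,257),interpolation=3)*1.8,0,255).astype(np.uint8)
o=np.zeros((600,800,3),np.uint8);o[:,:514]=A;o[:257,514:]=B;cv2.imwrite("pics/c7.png",o)
```

```text
(no output)
```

View pics/c7.png

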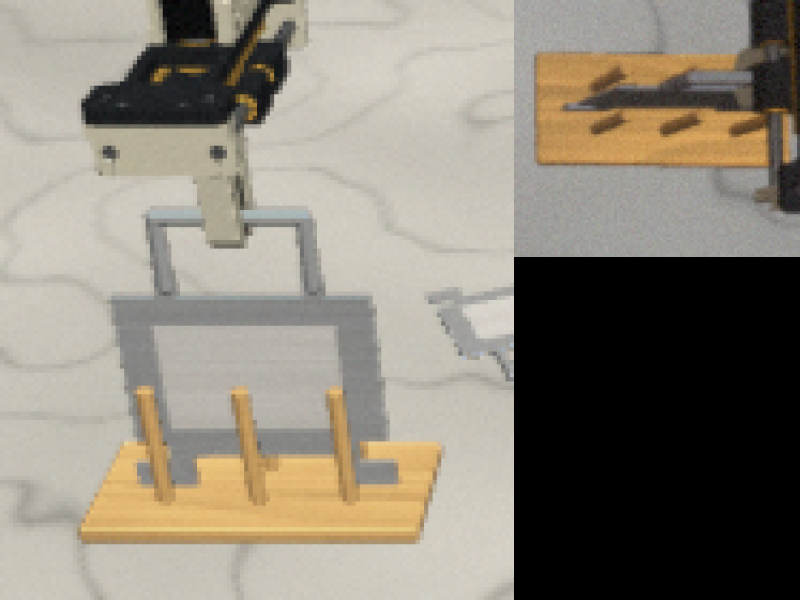

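The lid stands in the slot, pins down on the board between the rows, and centred along it. I release the press slightly, open to 35 mm, follow its lean toward −x, and rise clear.

>>> apply_moves:
  increments: [0, 0, -0.001, 0, 0, 0, 0, 0]

```text
clock: 16.78
ee_pos: [0.5405, -0.3583, 0.1863]
orientation: [[-0.01, 1.0, 0.006], [1.0, 0.01, -0.002], [-0.002, 0.006, -1.0]]
wrist_force: [-0.6, 1.5, 8.6]
finger_gap: 0.0092
```

>>> apply_moves:
  increments: [0, 0, 0, 0, 0, 0, 0, 0, 0, 0, 0, 0, 0, 0, 0, 0, 0, 0, 0, 0, 0, 0, 0, 0]
  hand: 159

```text
clock: 17.28
ee_pos: [0.5381, -0.3586, 0.1824]
orientation: [[-0.009, 1.0, -0.0], [1.0, 0.009, 0.0], [0.0, -0.0, -1.0]]
wrist_force: [0.2, 0.4, -0.5]
finger_gap: 0.0349
```

>>> apply_moves:
  increments: [0, -0.002, 0, 0, 0, -0.002, 0, 0, 0, -0.002, 0, 0, 0, -0.002, 0, 0, 0, -0.002, 0, 0, 0, -0.002, 0, 0, 0, 0, 0, 0, 0, 0, 0, 0]

```text
clock: 17.95
ee_pos: [0.5261, -0.3588, 0.1828]
orientation: [[-0.009, 1.0, 0.0], [1.0, 0.009, -0.0], [-0.0, 0.0, -1.0]]
wrist_force: [0.2, -0.3, -0.2]
finger_gap: 0.0351
```

Run:
```python
from h import *
a=ctrl.snapshot("scene");b=ctrl.snapshot("top");s=ctrl.get_state()
p=np.array(s["ee_pos"])+[0,0,.011];print(s["wrist_force"],s["finger_gap"],proj("scene",p))
for n in("scene","top"): print([(round(d["score"],2),np.round(d["location"],1)) for d in ctrl.landmark_of(n,"lid_bar")])
A=cv2.resize(a[140:280,80:200],(514,600),interpolation=3)
B=np.clip(cv2.resize(b[140:230,390:490],(286,257),interpolation=3)*1.8,0,255).astype(np.uint8)
o=np.zeros((600,800,3),np.uint8);o[:,:514]=A;o[:257,514:]=B;cv2.imwrite("pics/c8.png",o)
```

```text
[ 0.10317462 -0.07787361 -0.11368264] 0.035080533393563436 [186.62335784 134.34775116]
[(0.9, array([185.6, 133.4])), (0.86, array([222.8, 206.6])), (0.71, array([183.9, 379.8]))]
[(0.81, array([236.3, 372.7])), (0.65, array([345.9, 122.7])), (0.64, array([171.9, 475.7]))]
```

View pics/c8.png

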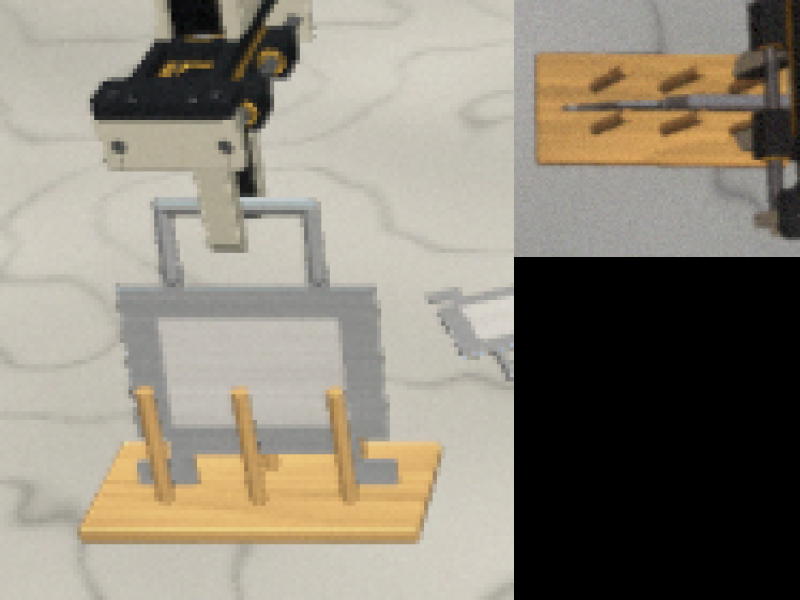

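The lid leans on the −x dowels with its pins down, the open fingers are around the bar and there is no force. Straight up now.

>>> apply_moves:
  increments: [0, 0, -0.004, 0, 0, 0, -0.006, 0, 0, 0, -0.01, 0, 0, 0, -0.015, 0, 0, 0, -0.02, 0, 0, 0, -0.02, 0, 0, 0, -0.02, 0, 0, 0, -0.015, 0, 0, 0, 0, 0, 0, 0, 0, 0]

```text
clock: 18.98
ee_pos: [0.5267, -0.3588, 0.2942]
orientation: [[-0.01, 1.0, 0.002], [1.0, 0.01, -0.001], [-0.001, 0.002, -1.0]]
wrist_force: [-0.8, -0.3, -0.3]
finger_gap: 0.0354
```

Run:
```python
from h import *
a=ctrl.snapshot("scene");s=ctrl.get_state();print(s["ee_pos"],s["wrist_force"],s["clock"])
for q in("lid_bar","lid_tail"):print(q,[(round(d["score"],2),np.round(d["location"],1)) for d in ctrl.landmark_of("scene",q)])
cv2.imwrite("pics/c9.png",cv2.resize(a[70:290,60:360],(800,587),interpolation=3))
```

```text
[ 0.52602391 -0.35854779  0.2927003 ] [-0.50607303 -0.24554469 -0.34437907] 19.0333
lid_bar [(0.82, array([226.1, 211.6])), (0.76, array([185.3, 133.8])), (0.58, array([186.4, 381.4]))]
lid_tail [(0.82, array([204.9, 350.2])), (0.78, array([251.5, 143.2])), (0.61, array([209., 197.])), (0.38, array([249.6, 271.2]))]
```

View pics/c9.png

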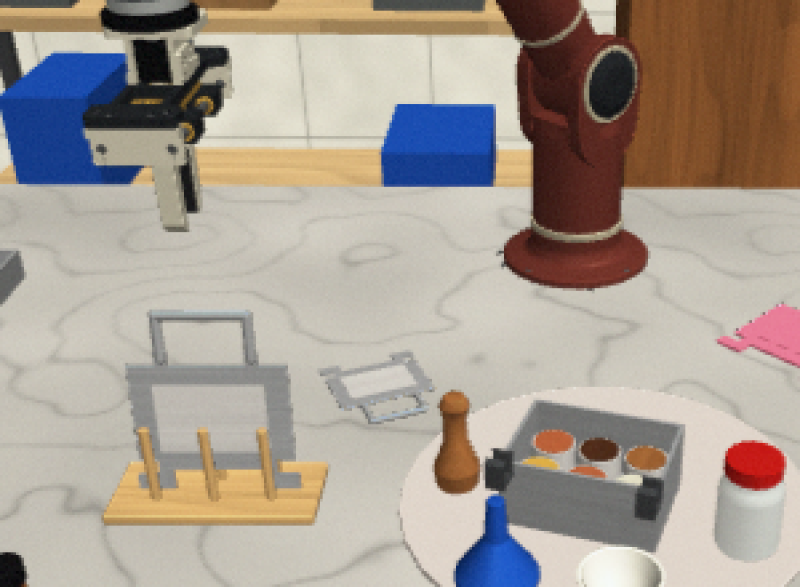

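The lid stands in the rack, loop on top at (205,315), with the gripper clear at (172,230). The other objects are undisturbed. Handing in.

```bash
python3 -c "
from bench import ctrl
print(ctrl.finish_job())"
```

```text
the job is handed in; nothing more can be done
None
```

The job is done and was handed in at about 19 s. I gripped the box lid by the middle of its loop bar and swung it upright on its hinges. I then lifted it straight out of the cups, turned it about 17° and lowered it into the middle of the rack slot. I let go only after it pressed on the board.

**Before release:** the upward push on the wrist reached about 12 N at TCP z 0.186. Compared with its height standing in the hinge cups, that puts the lid's lower edge at about 12 mm, which is the board top.

**After release:** the last picture shows the lid upright in the slot with the loop on top, leaning slightly on the dowels nearest the robot. It is centred along the rack to within about 5 mm. The gripper is clear, the wrist force is about zero, and nothing else was disturbed.

**Disagreements:**
- First position readings of the bar and hinge from the two cameras differed by up to about 10 mm, so I checked them against enlarged crops.
- The lid hung tilted about 3° in the grip, which I corrected for before lowering it.
- Contact came about 3 mm higher than first predicted from the grip height, but it matched the height seen while the lid stood in the cups.

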